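# Set the sliding work rest one hole further along

### The arm

A 6-joint arm with a two-finger parallel gripper is mounted at the origin on a cart in front of the work surface, level with it; the furniture and walls round the work are solid. World frame = base frame: x ahead of the robot, y to its left, z up, the work surface at z = 0. Lengths are in mm, angles in degrees, forces in N, time in s.
With the tool pointing down it reaches from about 275 to 875 mm from the base axis. Payload 12.5 kg.
Tool frame: the origin (TCP) lies at the very end of the fingers, on their centre line; the grasp point (between the pads) lies 19 mm behind it; z points along the fingers, y is the direction in which the jaws open and shut (so a half turn about z gives the same grasp; the last joint's range is limited). The gripper opens to 85 mm and grips with 20 to 120 N. Pads are 22 mm wide; open, the fingers measure 114 mm over their backs; the gripper's body (76 mm by 85 mm) begins 54 mm behind the grasp point. The pads swing forward as they close: fully open they stand 13 mm farther back than shut.
Start: joints at [69.007, 20.094, 94.641, -0, 65.266, -4.847], TCP at [152.915, 528.3, 231.29] pointing down, gripper open.
Joint ranges: [-157.81, 157.81], [-45, 120.19], [0.68, 151.7], [-89.99, 269.99], [4.06, 180], [-164.3, 164.3]. Speed limits (degrees/s): [127.2, 127.2, 159.86, 180, 180, 180].

### API

Orientations are given as [roll, pitch, yaw] about the fixed x, y, z axes, in that order (R = Rz(yaw) Ry(pitch) Rx(roll)).
In Python, from plant import sense, grab_frame, job_done gives the robot as it stands.
- The arm moves only by the tool send_rows, never from a script. Its argument "increments" is a list of rows, each a list of 3 entries, a list of its own where there are three numbers: the shift along the tool's x, y, z in mm, then the turn, a rotation vector about the tool's x, y, z in rad, then the opening, from 0 (shut) to 1 (fully open). In form: [[[x, y, z], [wx, wy, wz], hand], ...]. A call has 1 to 20 rows; each row is the pose to reach, as a shift and turn from the pose commanded when the call began, along the tool's axes at that moment; what a row does not reach only later rows make up. A row lasts 1/10 s, in which the tool goes at most 50 mm and 8.59 degrees, less where a joint would pass 70% of its speed; a pose out of reach is approached as far as the arm can. A call with a gripper value outside its range is refused whole. The fingers move at their own pace and stop on an object; the grip force is fixed at half the most. Time passes only in rows, so rows that repeat a pose let the fingers close. It gives the time, the measured TCP pose, the force and the opening at its end, in the units of the state.
- sense(): the state, without advancing time (a new reading comes with each control period).
- grab_frame(name): name is "scene" or "top" or "wrist"; returns a dict with "img" (480x640x3 uint8, blue, green, red), "intrinsics" (3x3 intrinsics, pixels), "R" (3x3) and "t" (3): a world point X has camera coordinates R X + t. Camera axes: x right, y down, z forward; pixel columns grow to the right and rows downward; lengths in mm; the calibration is good to about 2 mm. A picture is of the moment at which its call begins. There is no depth.
- job_done(): hands the job in, once; it reports no verdict.
The state is a dict: "time_s": time; "qpos": joint angles; "dq": joint speeds; "joint_torque": joint torques, N m; "eef_pos": TCP position; "ee_rot": TCP orientation; "force": force on the tool from outside, world axes, zero at the start; "torque": the same for the moment, N m; "gripper_width": finger opening in mm.
Only numpy, scipy, OpenCV 4.12 (cv2) and the standard library are available. Lean on these libraries where they do the work, as an engineer would, in place of code of your own. Each camera call takes 0.05 s, during which the arm holds its last target. There are 200 camera calls.

### The job

The sliding work rest has to be set to the next hole along its rail. First swing the lever so that it sits in the detent notch marked with the raised pip, which takes its tail out of the sleeve's way; then pull up the spring plunger on the sleeve, slide the sleeve to the very next hole on the side where the tail was in the way (not past it), and let the pin drop fully home. Finish with the plunger knob still held in the gripper and the pin fully in, do not let go, and do not disturb the four loose things lying around the rest.

Things in the scene. Friction and masses are not known exactly. Their poses are not given: they have to be found in the camera images.
- rest_base: fixed base of the work rest: plywood board 155x310x12 mm with a square aluminium tube rail, 40 mm wide, top 52 mm above the table. Origin on the table under the next hole. y runs along the rail in the direction the sleeve must slide, x across it away from the robot, z up. Four 12 mm holes in the rail's top at y = -60 (the pin starts here), 0 (the next hole), 60 and 120 mm
- next_hole (a point): the hole that the pin has to go into: centre of its mouth on the rail's top, 52 mm above the table; axes as the base
- lever_pivot (a point): the lever's vertical pivot axis, beside the rail on the robot's side, 57 mm above the table (mid thickness of the flat lever); axes as the base
- marked_notch (a point): the detent notch with a raised round pip (8 mm) beside it, in the steel quadrant plate under the lever: a point 50 mm from the pivot. With the lever in this notch its handle lies on the straight line from the pivot over this point. The plate has three notches (8 mm gaps between raised lands), 0.65 to 0.70 rad apart; only this one has the pip
- lever_grip (a point): the lever's handle: a black upright grip, 22 mm in diameter, standing on the end of the flat steel lever, 95 mm from the pivot, from 60 to 106 mm above the table; this point is on its axis, 88 mm above the table. It moves level on a circle about the pivot
- lever (a joint): lever angle, rad, counterclockwise from above. 0 first notch, 0.65 middle notch, 1.35 the marked notch; range -0.12 to 1.5. A sprung ball draws it into a notch from about 0.05 either side; elsewhere it stays where left. Handle force about 1 N, 3 N to leave a notch. Below 0.7 the tail (70 mm flat bar opposite the handle) lies over the rail in the way of the sleeve; at 1.35 it is clear
- sleeve (a joint): how far the sleeve has slid along the rail's +y, m: 0 at the first hole, 0.060 at the next, 0.120 at the one after. Friction about 1.5 N. The sleeve is square, steel, 54 mm wide, 70 mm long, top 60 mm above the table; its wooden rung, 30 mm thick, sticks out to 142 mm from the rail's centre line on the side away from the robot
- plunger (a joint): how far the spring plunger on the sleeve is pulled up, m: 0 with the pin home (its rounded 10 mm end is then 10 mm deep in the hole), at most 0.020. Above about 0.011 the pin is out of the hole and the sleeve can slide. The spring pushes it down with 3 N when home, 5.4 N fully pulled; let down between holes the pin rests on the rail
- pull_knob: the plunger's round black pull knob on top of the sleeve, 25 mm in diameter, 30 mm high, upright; with the pin home it stands from 84 to 114 mm above the table on a thinner stem over a boss that ends at 72 mm. Its origin is at table height under its axis when the pin is home and moves with the knob
- knob_grip (a point): the pull knob's middle, on its axis, 100 mm above the table with the pin home; the pin is straight below it and the point moves with the sleeve and the plunger
- wood_offcut: a small plain wooden block, 35 x 70 x 35 mm, lying beside the rail on the side away from the robot; a bystander. Origin: centre of its underside
- tape_roll: a roll of masking tape lying flat, 100 mm across, 36 mm high, beside the rail; a bystander. Origin: centre of its underside
- door_wedge: a small wooden wedge, 36 x 90 x 18 mm, on the robot's side of the rest; a bystander. Origin: centre of its underside
- steel_rule_tape: a tape measure, 36 x 80 x 64 mm, past the end of the rail where the sleeve starts; a bystander. Origin: centre of its underside

How it is judged (in metres and radians):
On the way, in this order (a step that is already met when the one before it is completed fails the run):
1. the lever sits in the marked notch, with the sleeve still at its first hole (value of joint lever between 1.28 and 1.42 rad and value of joint sleeve below 0.02 m), for 0.2 s.
2. the plunger is pulled up so that the pin is out of the first hole (value of joint plunger above 0.009 m and value of joint sleeve below 0.03 m), for 0.05 s.
3. the sleeve is at the next hole with the pin fully home (value of joint sleeve between 0.0575 and 0.0625 m and value of joint plunger below 0.0025 m), for 0.2 s.
At the end, for the whole second after the job is handed in: the lever is in the marked notch (joint 1.35 within 0.07 rad), the sleeve stands at the next hole (0.060 m within 2.5 mm) with the plunger's pin home (pulled up by less than 2.5 mm), and the gripper's fingers still hold the pull knob (contact force over 2 N) (all of step 3 and value of joint lever between 1.28 and 1.42 rad and contact force between the fingers and pull_knob above 2 N and velocity of joint sleeve below 0.01 m/s); the arm keeps its last pose, push and grip.
It fails at once if the sleeve is slid past the next hole (by more than 20 mm) (value of joint sleeve above 0.08 m).
It fails at once if a loose bystander is moved by more than 30 mm (distance of any of wood_offcut, tape_roll, door_wedge, steel_rule_tape from where it was at the start of the episode above 0.03 m).
It also fails if it takes over 51 s, if anything falls off the work surface, if the arm or the gripper's body presses on something with over 40 N, if the wrist force passes 120 N, or if a joint passes its speed limit or range.

## Working session

There is one attempt and no reset: what is moved stays moved. The work goes in short steps, Python scripts to look and compute and a tool call to move; the robot and the scene stay as the last step left them, time stands still between calls to the robot, and variables do not carry over. Pictures are saved under pics/ and viewed, about 8 in all and at most 12, crops included, and the job is handed in when it is done.

Besides the shell and the picture viewer there is one more tool, called after "Emit:" by a JSON object that holds its "api" and its "payload". send_rows: Moves the arm, as the interface text tells. Its arguments: {"type":"object","properties":{"increments":{"type":"array"}},"required":["increments"]}

```bash
mkdir -p pics; ls
python3 - <<'E'
from plant import *
import cv2,numpy as np
s=sense();print(s)
for n in("top","scene"):
    f=grab_frame(n);cv2.imwrite(f"pics/{n}0.png",f["img"]);np.savez(f"{n}0.npz",**f);print(n,f["intrinsics"],f["R"],f["t"])
E
```

```text
pics
{'time_s': 0.0, 'qpos': array([ 6.90055522e+01,  2.01266708e+01,  9.46779640e+01,  2.54922522e-03,
        6.52640036e+01, -4.84667796e+00]), 'dq': array([-0.06523469, -0.06956386, -0.00177507, -0.06700494, -0.02921263,
        0.05740704]), 'joint_torque': array([-1.80783005e-03, -5.06096578e+01, -2.91399050e+01, -1.88488293e-04,
        4.54655077e-03,  7.64327098e-06]), 'eef_pos': array([152.80421039, 528.00145495, 230.72938354]), 'ee_rot': array([-1.79931803e+02, -8.10500264e-03,  1.63851157e+02]), 'force': array([-0.65969104, -0.18495814, -0.78355541]), 'torque': array([-0.01936243,  0.01754299,  0.0085435 ]), 'gripper_width': 85.48671692189086}
top [[447.34436593   0.         317.46903599]
 [  0.         447.34436593 240.56961973]
 [  0.           0.           1.        ]] [[ 0.02682511 -0.99950837 -0.01623043]
 [-0.99148922 -0.02453371 -0.12785629]
 [ 0.12739524  0.01952206 -0.99165989]] [-14.65164845 589.82852484 906.73587131]
scene [[463.11303981   0.         311.49568619]
 [  0.         463.11303981 238.95079012]
 [  0.           0.           1.        ]] [[ 0.76626934 -0.64235749 -0.01442779]
 [-0.4386295  -0.50656957 -0.74228797]
 [ 0.46950556  0.57512097 -0.66992567]] [-467.77726911  334.40478269  657.65825599]
```

View pics/top0.png

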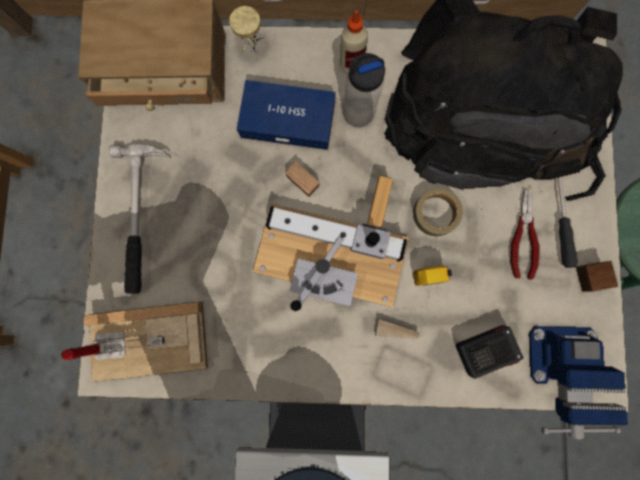

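View pics/scene0.png

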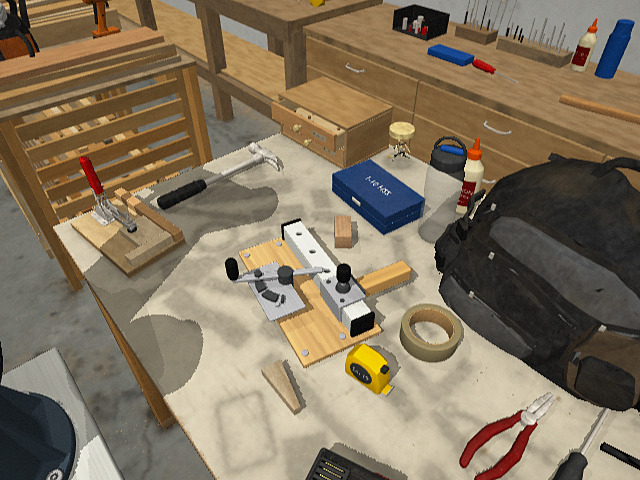

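The top view shows the rest: rail from about (270,218) to (405,248), knob near (373,239), lever handle near (296,305), pivot near (322,266), and the quadrant plate below the pivot. The tape measure is at (433,276), the wedge at (397,328), the tape roll at (438,211) and the offcut at (302,178). I'll enlarge this area.

Run:
```python
import cv2
a=cv2.imread("pics/top0.png")[190:325,245:425];b=cv2.imread("pics/scene0.png")[205:370,220:400]
cv2.imwrite("pics/c1.png",cv2.resize(a,None,fx=4.4,fy=4.4,interpolation=cv2.INTER_CUBIC))
cv2.imwrite("pics/c2.png",cv2.resize(b,None,fx=3.6,fy=3.6,interpolation=cv2.INTER_CUBIC))
```

```text
(no output)
```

View pics/c1.png

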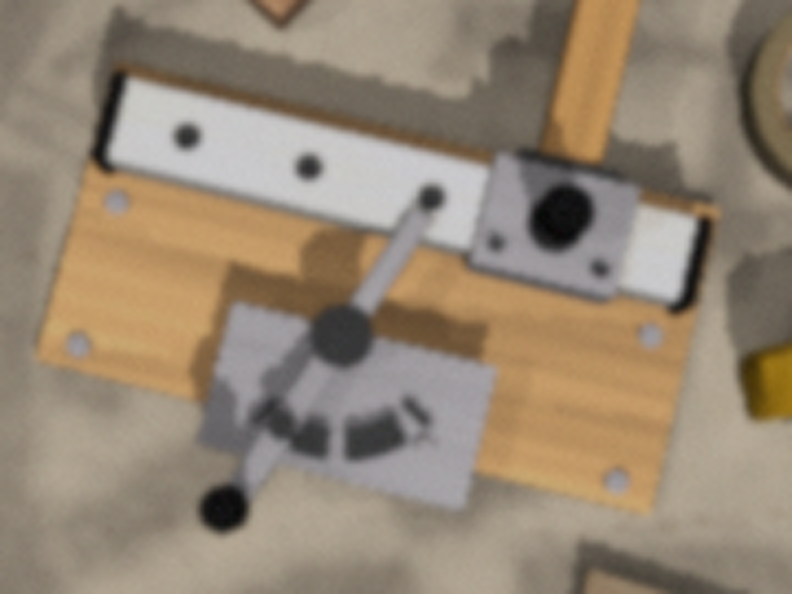

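View pics/c2.png

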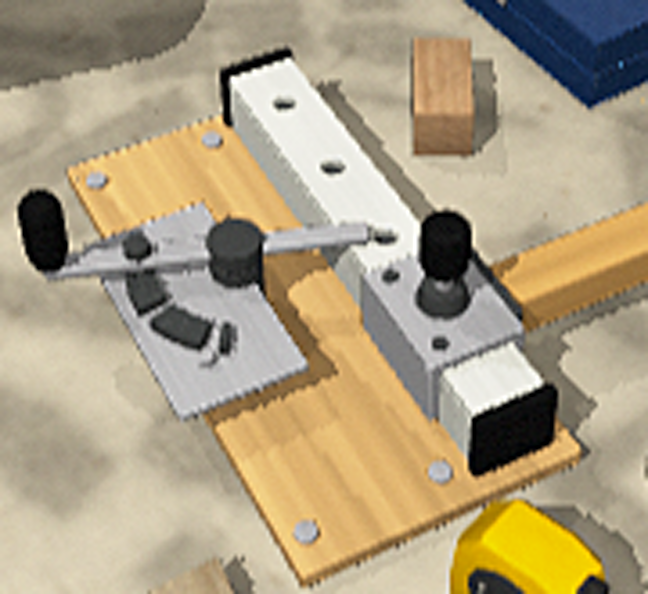

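The crops show rail holes at c1 (187,136), (308,167) and (431,198). The hub is at (342,336) and the handle top at (224,508). The knob top is at (563,213). The notch with the pip is the right-hand one, at about (408,425), with the pip at (430,437). In c2 the handle top is at (42,200), the knob top at (446,225), the hub top at (235,235), and the holes at (285,103), (333,167) and (383,236).

```bash
cat > h.py <<'E'
import numpy as np
def ray(cam,px,z):
    f=np.load(f"{cam}0.npz");R,t=f["R"],f["t"]
    c=-R.T@t; d=R.T@np.linalg.inv(f["intrinsics"])@[px[0],px[1],1]
    return c+d*(z-c[2])/d[2]
def top(u,v,z): return ray("top",(244.6+u/4.4,189.6+v/4.4),z)[:2]
def sc(u,v,z): return ray("scene",(219.6+u/3.6,204.6+v/3.6),z)[:2]
E
python3 - <<'E'
from h import *
np.set_printoptions(precision=1,suppress=True)
for n,a,b,z in [("h120",(187,136),(285,103),52),("h60",(308,167),(333,167),52),("h0",(431,198),(383,236),52),("knobtop",(565,209),(446,225),114),("handletop",(224,506),(42,203),106),("hub",(342,333),(235,233),72),("hub65",(342,333),(235,233),65)]:
    print(n,top(*a,z),sc(*b,z))
h=[top(187,136,52),top(308,167,52),top(431,198,52)]
d=h[0]-h[2];ey=d/np.linalg.norm(d);ex=np.array([ey[1],-ey[0]]);print("len",np.linalg.norm(d),"yaw",np.degrees(np.arctan2(ex[1],ex[0])))
o=np.mean(h,0)-60*ey
print("next",o,"knob exp",o-60*ey)
for n,p in [("hubtop",top(342,333,68)),("handle",top(224,506,106)),("notch",top(408,424,50)),("pip",top(430,437,50)),("n0",top(270,412,50)),("n1",top(337,440,50))]:
    q=p-o;print(n,q@ex,q@ey)
E
```

```text
h120 [628.9  65. ] [629.4  62.3]
h60 [615.4   7. ] [616.    3.6]
h0 [602.  -51.6] [602.1 -53.7]
knobtop [ 589.7 -108.3] [ 589.7 -112.7]
handletop [456.1  38.1] [455.3  33.6]
hub [535.6 -11.3] [533.5 -17.4]
hub65 [536.1 -11.2] [537.4 -11.7]
len 119.63415162321829 yaw -13.017114800009896
next [601.9 -51.7] knob exp [ 588.4 -110.1]
hubtop -73.48881561160692 24.48685069431866
handle -162.3435899562277 54.60802792632105
notch -105.73184686291734 -15.573947533264851
pip -109.01022125864836 -26.98990872584566
n0 -116.5070311778169 48.28276341453589
n1 -121.25047519979887 14.669615498758827
```

```bash
cat >> h.py <<'E'
def rows(cmd,pts):
    "tool-down rows from cmd=(x,y,z,yawdeg) to world targets"
    a=np.radians(cmd[3]);X=np.array([np.cos(a),np.sin(a),0]);Y=np.array([np.sin(a),-np.cos(a),0])
    for p in pts:
        d=np.subtract(p[:3],cmd[:3]);print([[round(float(v),1) for v in (X@d,Y@d,-d[2])],[0,0,round(float(-np.radians(p[3]-cmd[3])),3)],p[4]])
E
python3 -c "
from h import *
rows((152.9,528.3,231.3,163.85),[(455.7,35.9,210,148,.4)])"
```

```text
[[-427.8, -388.7, 21.3], [0, 0, 0.277], 0.4]
```

Emit:
{"api": "send_rows", "payload": {"increments": [[[-107, -97.2, 5.3], [0, 0, 0.14], 0.4], [[-214, -194.4, 10.6], [0, 0, 0.277], 0.4], [[-321, -291.5, 16], [0, 0, 0.277], 0.4], [[-427.8, -388.7, 21.3], [0, 0, 0.277], 0.4], [[-427.8, -388.7, 21.3], [0, 0, 0.277], 0.4], [[-427.8, -388.7, 21.3], [0, 0, 0.277], 0.4], [[-427.8, -388.7, 21.3], [0, 0, 0.277], 0.4], [[-427.8, -388.7, 21.3], [0, 0, 0.277], 0.4], [[-427.8, -388.7, 21.3], [0, 0, 0.277], 0.4], [[-427.8, -388.7, 21.3], [0, 0, 0.277], 0.4], [[-427.8, -388.7, 21.3], [0, 0, 0.277], 0.4], [[-427.8, -388.7, 21.3], [0, 0, 0.277], 0.4], [[-427.8, -388.7, 21.3], [0, 0, 0.277], 0.4], [[-427.8, -388.7, 21.3], [0, 0, 0.277], 0.4]]}}

```text
time_s: 1.5
eef_pos: [455.4, 35.7, 209.6]
ee_rot: [-180.0, -0.1, 147.9]
force: [-0.5, 0.3, 0.1]
gripper_width: 33.9
```

Run:
```python
from plant import *
import cv2,numpy as np
s=sense();print(s["time_s"],s["eef_pos"],s["ee_rot"],s["gripper_width"],s["qpos"])
f=grab_frame("wrist");cv2.imwrite("pics/w1.png",f["img"]);np.savez("wrist0.npz",**f)
```

```text
1.5 [455.44201459  35.74085471 209.60603692] [-1.79974277e+02 -5.73968248e-02  1.47905904e+02] 33.94561700302428 [-1.35912219e+00  1.19463097e+01  1.09145889e+02  8.43008462e-03
  5.89702827e+01 -5.92693886e+01]
```

View pics/w1.png

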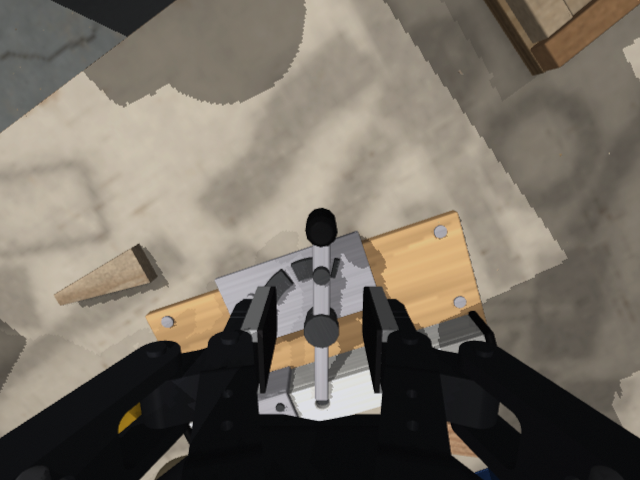

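The wrist view shows the lever lying straight along the image's centre column, with the handle at (321,222) and the hub at (321,327). The tool yaw of 148° therefore matches the lever. The marked notch is off to the left, so I'll enlarge that part to refine its angle.

Run:
```python
import cv2
from h import *
a=cv2.imread("pics/w1.png")[195:345,210:390];cv2.imwrite("pics/c3.png",cv2.resize(a,None,fx=4,fy=4,interpolation=cv2.INTER_CUBIC))
for z in(46,50,54):
    print(z,sc(205,335,z)-[0,0],sc(208,350,z),top(408,424,z))
for n,p,z in(("handle",(321,219),106),("hub",(321,327),68)):print(n,ray("wrist",p,z))
```

```text
46 [493.20911868 -42.95133152] [488.50120232 -51.73576595] [495.52028426 -43.11827497]
50 [491.34224342 -45.8841635 ] [486.6639339  -54.61335493] [495.40897932 -43.00950916]
54 [489.47536816 -48.81699548] [484.82666549 -57.49094392] [495.29767438 -42.90074335]
handle [445.01286575  42.37311916 106.        ]
hub [528.34553625  -9.58181186  68.        ]
```

View pics/c3.png

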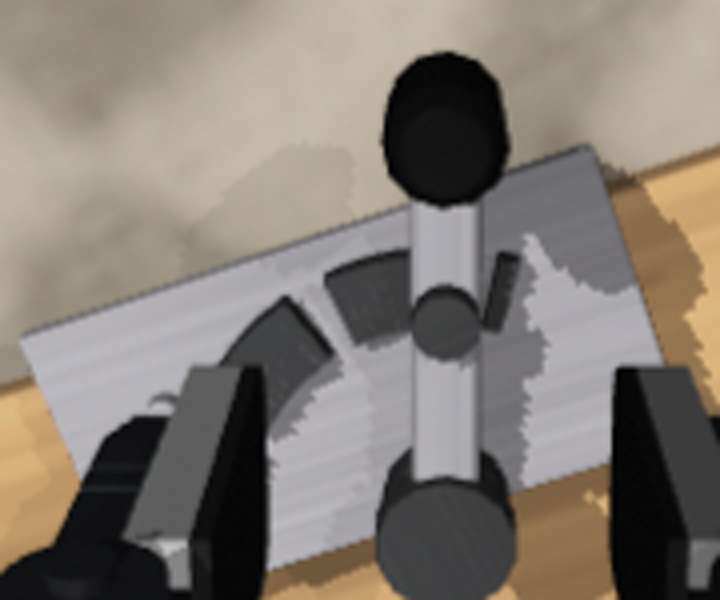

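Run:
```python
from h import *
np.set_printoptions(precision=1,suppress=True)
w=lambda u,v,z:ray("wrist",(209.6+u/4,194.6+v/4),z)[:2]
f=np.load("wrist0.npz");print("cam",-f["R"].T@f["t"])
print("handle",w(445,145,106));
for z in(66,70,76):print("hub",z,w(445,540,z),top(342,333,z),sc(235,233,z))
pv=np.array([536,-12.2])
for z in(46,50,54):
  for n,p in(("n1",(339,312)),("n1in",(347,345)),("n1out",(307,287))):
    d=w(*p,z)-pv;print(z,n,np.linalg.norm(d),np.degrees(np.arctan2(d[1],d[0]))%360)
  for n,d in(("n1t",top(337,440,z)-pv),("n2t",top(408,424,z)-pv),("pip",top(430,437,z)-pv)):print(z,n,np.linalg.norm(d),np.degrees(np.arctan2(d[1],d[0]))%360)
```

```text
cam [396.8  71.6 351.6]
handle [451.7  38.1]
hub 66 [531.2 -11.5] [536.  -11.2] [536.8 -12.5]
hub 70 [529.3 -10.3] [535.7 -11.3] [534.6 -15.7]
hub 76 [526.5  -8.6] [535.3 -11.3] [531.3 -20.6]
46 n1 52.26837269015405 175.3793491385051
46 n1in 45.03604267702642 177.96416345765707
46 n1out 60.29925499120209 178.48622299230783
46 n1t 48.8723082117686 177.43613767553393
46 n2t 50.936697124566365 217.37247322755476
46 pip 62.05266402603679 221.7842359242188
50 n1 53.49699021734636 174.36598792561395
50 n1in 46.31782475329878 176.68864069955058
50 n1out 61.36926335136895 177.50778663650604
50 n1t 48.946086087010784 177.47969432356408
50 n2t 50.959364348570205 217.19932610371683
50 pip 62.014878968718506 221.6251853318493
54 n1 54.74158809499593 173.39841465134478
54 n1in 47.62131979754351 175.48237433976539
54 n1out 62.45655213095151 176.5631493390144
54 n1t 49.019892163752985 177.52311983577977
54 n2t 50.982496537970555 217.0263345246511
54 pip 61.97757237453912 221.465942034249
```

Emit:
{"api": "send_rows", "payload": {"increments": [[[0, 0, 35], [0, 0, 0], 0.4], [[0, 0, 70], [0, 0, 0], 0.4], [[0, 0, 100], [0, 0, 0], 0.4], [[0, 0, 120], [0, 0, 0], 0.4], [[0, 0, 132], [0, 0, 0], 0.4], [[0, 0, 140], [0, 0, 0], 0.4], [[0, 0, 140], [0, 0, 0], 0.33], [[0, 0, 140], [0, 0, 0], 0.33], [[0, 0, 140], [0, 0, 0], 0.33]]}}

```text
time_s: 2.45
eef_pos: [456.2, 36.0, 70.8]
ee_rot: [180.0, 0.1, 148.0]
force: [1.0, 0.1, -0.1]
gripper_width: 28.1
```

Run:
```python
from h import *
P=np.array([536.3,-12.4])
pts=[(*(P+95*np.array([np.cos(np.radians(a)),np.sin(np.radians(a))])),70,a,.33) for a in list(range(152,213,4))]
print(pts[-1]);rows((455.7,35.9,70,148),pts)
```

```text
(np.float64(455.7354308651395), np.float64(-62.742330102154455), 70, 212, 0.33)
[[0.8, -4.9, -0.0], [0, 0, -0.07], 0.33]
[[0.1, -11.5, -0.0], [0, 0, -0.14], 0.33]
[[-1.0, -18.0, -0.0], [0, 0, -0.209], 0.33]
[[-2.6, -24.4, -0.0], [0, 0, -0.279], 0.33]
[[-4.7, -30.7, -0.0], [0, 0, -0.349], 0.33]
[[-7.2, -36.9, -0.0], [0, 0, -0.419], 0.33]
[[-10.1, -42.8, -0.0], [0, 0, -0.489], 0.33]
[[-13.4, -48.6, -0.0], [0, 0, -0.559], 0.33]
[[-17.1, -54.1, -0.0], [0, 0, -0.628], 0.33]
[[-21.2, -59.3, -0.0], [0, 0, -0.698], 0.33]
[[-25.6, -64.2, -0.0], [0, 0, -0.768], 0.33]
[[-30.4, -68.8, -0.0], [0, 0, -0.838], 0.33]
[[-35.5, -73.1, -0.0], [0, 0, -0.908], 0.33]
[[-40.8, -77.0, -0.0], [0, 0, -0.977], 0.33]
[[-46.4, -80.5, -0.0], [0, 0, -1.047], 0.33]
[[-52.3, -83.6, -0.0], [0, 0, -1.117], 0.33]
```

Emit:
{"api": "send_rows", "payload": {"increments": [[[0.8, -4.9, 0], [0, 0, -0.07], 0.33], [[0.1, -11.5, 0], [0, 0, -0.14], 0.33], [[-1.0, -18.0, 0], [0, 0, -0.209], 0.33], [[-2.6, -24.4, 0], [0, 0, -0.279], 0.33], [[-4.7, -30.7, 0], [0, 0, -0.349], 0.33], [[-7.2, -36.9, 0], [0, 0, -0.419], 0.33], [[-10.1, -42.8, 0], [0, 0, -0.489], 0.33], [[-13.4, -48.6, 0], [0, 0, -0.559], 0.33], [[-17.1, -54.1, 0], [0, 0, -0.628], 0.33], [[-21.2, -59.3, 0], [0, 0, -0.698], 0.33], [[-25.6, -64.2, 0], [0, 0, -0.768], 0.33], [[-30.4, -68.8, 0], [0, 0, -0.838], 0.33], [[-35.5, -73.1, 0], [0, 0, -0.908], 0.33], [[-40.8, -77.0, 0], [0, 0, -0.977], 0.33], [[-46.4, -80.5, 0], [0, 0, -1.047], 0.33], [[-52.3, -83.6, 0], [0, 0, -1.117], 0.33], [[-52.3, -83.6, 0], [0, 0, -1.117], 0.33], [[-52.3, -83.6, 0], [0, 0, -1.117], 0.33]]}}

```text
time_s: 4.25
eef_pos: [455.9, -62.7, 70.4]
ee_rot: [-180.0, 0.0, -148.1]
force: [-0.5, 1.0, -0.2]
gripper_width: 28.0
```

Run:
```python
from plant import *
import cv2,numpy as np
for n in("top","wrist"):
    f=grab_frame(n);cv2.imwrite(f"pics/{n}2.png",f["img"])
    if n=="wrist":np.savez("wrist0.npz",**f)
a=cv2.imread("pics/wrist2.png")[180:400,190:450];b=cv2.imread("pics/top2.png")[190:325,265:425]
cv2.imwrite("pics/c4.png",np.hstack([cv2.resize(a,(400,338),interpolation=2),cv2.resize(b,(400,338),interpolation=2)]))
```

```text
(no output)
```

View pics/c4.png

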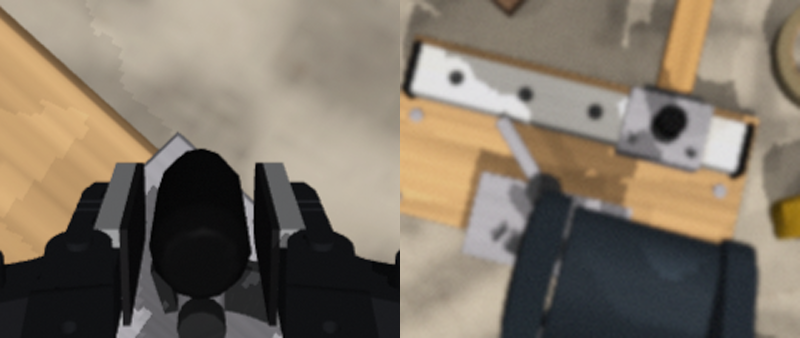

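In the wrist view the handle sits between the jaws, and in the top view the tail has swung off the rail. I'll go on in small steps and watch the force for the detent.

Run:
```python
from h import *
P=np.array([536.3,-12.4])
f=lambda a:(*(P+95*np.array([np.cos(np.radians(a)),np.sin(np.radians(a))])),70,a,.33)
rows(f(212),[f(a) for a in range(213,225)])
```

```text
[[-0.0, -1.7, -0.0], [0, 0, -0.017], 0.33]
[[-0.1, -3.3, -0.0], [0, 0, -0.035], 0.33]
[[-0.1, -5.0, -0.0], [0, 0, -0.052], 0.33]
[[-0.2, -6.6, -0.0], [0, 0, -0.07], 0.33]
[[-0.4, -8.3, -0.0], [0, 0, -0.087], 0.33]
[[-0.5, -9.9, -0.0], [0, 0, -0.105], 0.33]
[[-0.7, -11.6, -0.0], [0, 0, -0.122], 0.33]
[[-0.9, -13.2, -0.0], [0, 0, -0.14], 0.33]
[[-1.2, -14.9, -0.0], [0, 0, -0.157], 0.33]
[[-1.4, -16.5, -0.0], [0, 0, -0.175], 0.33]
[[-1.7, -18.1, -0.0], [0, 0, -0.192], 0.33]
[[-2.1, -19.8, -0.0], [0, 0, -0.209], 0.33]
```

Emit:
{"api": "send_rows", "payload": {"increments": [[[0, -1.7, 0], [0, 0, -0.017], 0.33], [[-0.1, -3.3, 0], [0, 0, -0.035], 0.33], [[-0.1, -5, 0], [0, 0, -0.052], 0.33]]}}

```text
time_s: 4.65
eef_pos: [458.5, -66.8, 70.0]
ee_rot: [180.0, -0.0, -145.0]
force: [-0.8, 1.4, -0.1]
gripper_width: 28.2
```

Emit:
{"api": "send_rows", "payload": {"increments": [[[0, -1.7, 0], [0, 0, -0.017], 0.33]]}}

```text
time_s: 4.75
eef_pos: [459.6, -68.3, 70.0]
ee_rot: [180.0, 0.0, -144.0]
force: [0.4, 1.3, 0.2]
gripper_width: 28.3
```

Emit:
{"api": "send_rows", "payload": {"increments": [[[0, -1.7, 0], [0, 0, -0.017], 0.33]]}}

```text
time_s: 4.85
eef_pos: [460.6, -69.7, 70.0]
ee_rot: [180.0, -0.0, -143.0]
force: [-0.9, 0.9, -0.3]
gripper_width: 28.3
```

Emit:
{"api": "send_rows", "payload": {"increments": [[[0, -1.7, 0], [0, 0, -0.017], 0.33]]}}

```text
time_s: 4.95
eef_pos: [461.6, -71.1, 70.0]
ee_rot: [-180.0, -0.0, -142.0]
force: [0.1, 0.5, 0.3]
gripper_width: 28.0
```

Emit:
{"api": "send_rows", "payload": {"increments": [[[0, -1.7, 0], [0, 0, -0.017], 0.33]]}}

```text
time_s: 5.05
eef_pos: [462.7, -72.5, 70.0]
ee_rot: [-180.0, 0.0, -141.1]
force: [0.7, 1.0, 0.3]
gripper_width: 27.9
```

Emit:
{"api": "send_rows", "payload": {"increments": [[[0, -1.7, 0], [0, 0, -0.017], 0.33]]}}

```text
time_s: 5.15
eef_pos: [463.6, -73.7, 69.9]
ee_rot: [180.0, -0.0, -140.1]
force: [-0.2, 1.0, -0.1]
gripper_width: 27.8
```

Emit:
{"api": "send_rows", "payload": {"increments": [[[0, -1.7, 0], [0, 0, -0.017], 0.33]]}}

```text
time_s: 5.25
eef_pos: [464.6, -74.8, 69.9]
ee_rot: [180.0, -0.0, -139.1]
force: [-1.4, 4.7, 1.3]
gripper_width: 27.9
```

Emit:
{"api": "send_rows", "payload": {"increments": [[[0, 0, 0], [0, 0, 0], 0.45], [[0, 0, 0], [0, 0, 0], 0.45], [[0, 0, -20], [0, 0, 0], 0.45], [[0, 0, -50], [0, 0, 0], 0.45], [[20, 0, -80], [0, 0, 0], 0.45], [[50, 0, -110], [0, 0, 0], 0.45], [[90, 0, -110], [0, 0, 0], 0.45], [[130, 0, -110], [0, 0, 0], 0.45], [[130, 0, -110], [0, 0, 0], 0.45]]}}

```text
time_s: 6.15
eef_pos: [363.9, -161.6, 180.2]
ee_rot: [-180.0, -0.0, -139.4]
force: [-0.2, -0.5, 0.4]
gripper_width: 38.0
```

Run:
```python
from plant import *
import cv2,numpy as np
s=sense();print(s["time_s"],s["eef_pos"],s["ee_rot"])
for n in("top","scene"):
    f=grab_frame(n);cv2.imwrite(f"pics/{n}3.png",f["img"])
b=cv2.imread("pics/top3.png")[190:325,265:425];a=cv2.imread("pics/scene3.png")[205:370,220:400]
cv2.imwrite("pics/c5.png",np.hstack([cv2.resize(a,(400,367),interpolation=2),cv2.resize(b,(400,367),interpolation=2)]))
```

```text
6.15 [ 363.85298684 -161.5908429   180.18492056] [-1.79989881e+02 -3.69189795e-02 -1.39378767e+02]
```

View pics/c5.png

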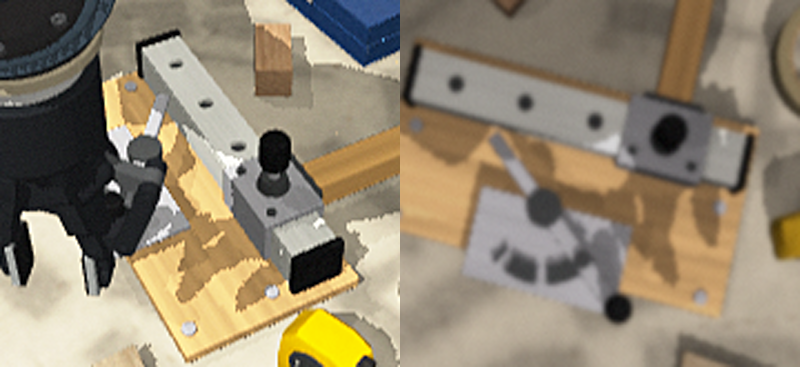

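Run:
```python
import cv2
from h import *
def blob(fn,x0,y0,x1,y1):
    g=cv2.imread(fn)[y0:y1,x0:x1].max(2);m=(g<45).astype(np.uint8);n,l,s,c=cv2.connectedComponentsWithStats(m);i=1+np.argmax(s[1:,4]);return c[i]+[x0,y0],s[i]
P=np.array([536.3,-12.4])
for fn,b in(("pics/top0.png",(285,295,307,316)),("pics/top3.png",(340,290,362,316))):
    c,s=blob(fn,*b);p=ray("top",c,102)[:2];d=p-P;print(c,s,p,np.hypot(*d),np.degrees(np.arctan2(d[1],d[0]))%360)
for b in[(360,225,388,255)]:
  for fn in("pics/top0.png","pics/top3.png"):
    c,s=blob(fn,*b);print("knob",c,s,ray("top",c,110)[:2])
c,s=blob("pics/scene0.png",334,260,355,282);print(c,s,ray("scene",c,100))
```

```text
[295.60869565 305.04347826] [ 6  6 10  9 69] [455.15453423  38.15763577] 95.60680493512317 148.07505379991582
[351.72058824 303.01470588] [ 7  9 10  9 68] [461.96033939 -70.03168945] 94.06272783929607 217.7845684376328
knob [372.         238.71538462] [  6   8  13  13 130] [ 586.98877896 -106.8381893 ]
knob [372.14383562 239.        ] [  6   7  14  15 146] [ 586.43707824 -107.12370232]
[343.60944206 272.89699571] [  3   4  18  18 233] [ 589.95047724 -113.33987078  100.        ]
```

Run:
```python
from h import *
rows((366.5,-160,180,221),[(477,-135,190,194,.5),(588.5,-110.3,190,167,.5)])
```

```text
[[-99.8, -53.6, -10.0], [0, 0, 0.471], 0.5]
[[-200.2, -108.1, -10.0], [0, 0, 0.942], 0.5]
```

Emit:
{"api": "send_rows", "payload": {"increments": [[[-33, -18, -10], [0, 0, 0.14], 0.5], [[-66, -36, -10], [0, 0, 0.28], 0.5], [[-100, -54, -10], [0, 0, 0.42], 0.5], [[-133, -72, -10], [0, 0, 0.56], 0.5], [[-166, -90, -10], [0, 0, 0.7], 0.5], [[-190, -102, -10], [0, 0, 0.84], 0.5], [[-200.2, -108.1, -10], [0, 0, 0.942], 0.5], [[-200.2, -108.1, -10], [0, 0, 0.942], 0.5], [[-200.2, -108.1, -10], [0, 0, 0.942], 0.5], [[-200.2, -108.1, -10], [0, 0, 0.942], 0.5], [[-200.2, -108.1, -10], [0, 0, 0.942], 0.5]]}}

```text
time_s: 7.35
eef_pos: [588.1, -110.9, 190.2]
ee_rot: [-180.0, 0.0, 166.9]
force: [0.8, 0.5, 0.3]
gripper_width: 42.6
```

Run:
```python
from plant import *
import cv2,numpy as np
from h import *
s=sense();print(s["eef_pos"],s["ee_rot"],s["qpos"])
f=grab_frame("wrist");cv2.imwrite("pics/w4.png",f["img"]);np.savez("wrist0.npz",**f)
K,R,t=f["intrinsics"],f["R"],f["t"]
for x,y,z in((588.5,-110.3,114),(588.5,-110.3,84)):
    p=K@(R@[x,y,z]+t);print(p[:2]/p[2])
```

```text
[ 588.05341748 -110.90320272  190.17674477] [-1.79999091e+02  2.93346802e-03  1.66901176e+02] [-1.51364661e+01  2.75513994e+01  8.95474252e+01 -9.02795059e-04
  6.28982115e+01 -9.20372305e+01]
[322.11114967 250.95605748]
[321.83716537 237.18619972]
```

View pics/w4.png

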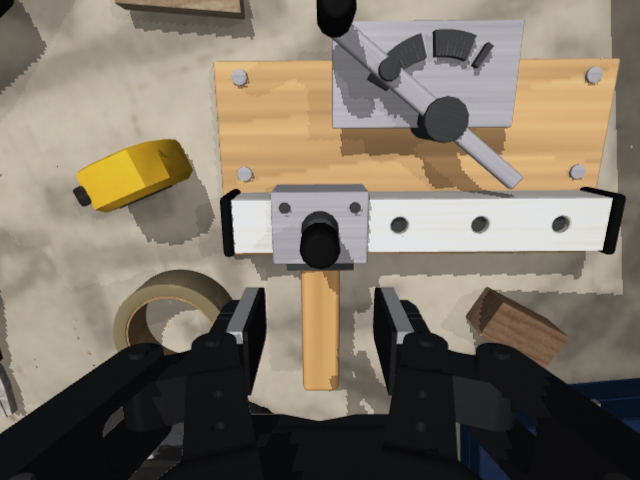

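The wrist view shows the knob top at (320,246), within a millimetre or so of the predicted jaw centre line. The rail is square to the image, and the lever lies in the last notch with its tail clear of the rail. I'll descend and grip.

Emit:
{"api": "send_rows", "payload": {"increments": [[[0, 0, 30], [0, 0, 0], 0.5], [[0, 0, 60], [0, 0, 0], 0.5], [[0, 0, 85], [0, 0, 0], 0.5], [[0, 0, 100], [0, 0, 0], 0.5], [[0, 0, 108], [0, 0, 0], 0.5], [[0, 0, 108], [0, 0, 0], 0.5], [[0, 0, 108], [0, 0, 0], 0.33], [[0, 0, 108], [0, 0, 0], 0.33], [[0, 0, 108], [0, 0, 0], 0.33]]}}

```text
time_s: 8.3
eef_pos: [588.9, -111.0, 82.9]
ee_rot: [-180.0, 0.1, 166.8]
force: [0.9, 1.1, 0.4]
gripper_width: 28.5
```

Emit:
{"api": "send_rows", "payload": {"increments": [[[0, 0, 0], [0, 0, 0], 0.1], [[0, 0, 0], [0, 0, 0], 0.1], [[0, 0, 0], [0, 0, 0], 0.1], [[0, 0, 0], [0, 0, 0], 0.1], [[0, 0, 0], [0, 0, 0], 0.1]]}}

```text
time_s: 8.8
eef_pos: [588.9, -111.0, 82.9]
ee_rot: [-180.0, 0.1, 166.8]
force: [-1.6, -0.1, 5.9]
gripper_width: 23.3
```

Emit:
{"api": "send_rows", "payload": {"increments": [[[0, 0, -4], [0, 0, 0], 0.1], [[0, 0, -8], [0, 0, 0], 0.1], [[0, 0, -12], [0, 0, 0], 0.1], [[0, 0, -16], [0, 0, 0], 0.1], [[0, 0, -16], [0, 0, 0], 0.1], [[0, 0, -16], [0, 0, 0], 0.1]]}}

```text
time_s: 9.4
eef_pos: [588.7, -110.9, 98.1]
ee_rot: [180.0, 0.0, 166.8]
force: [5.3, -0.7, -4.9]
gripper_width: 23.2
```

The -4.9 N vertical force matches the spring pulled to about 15 mm, so the pin is out. Now the slide.

Emit:
{"api": "send_rows", "payload": {"increments": [[[0, 4, 0], [0, 0, 0], 0.1], [[0, 9, 0], [0, 0, 0], 0.1], [[0, 15, 0], [0, 0, 0], 0.1], [[0, 21, 0], [0, 0, 0], 0.1], [[0, 27, 0], [0, 0, 0], 0.1], [[0, 33, 0], [0, 0, 0], 0.1], [[0, 39, 0], [0, 0, 0], 0.1], [[0, 45, 0], [0, 0, 0], 0.1], [[0, 51, 0], [0, 0, 0], 0.1], [[0, 56, 0], [0, 0, 0], 0.1], [[0, 60, 0], [0, 0, 0], 0.1], [[0, 60, 0], [0, 0, 0], 0.1], [[0, 60, 0], [0, 0, 0], 0.1]]}}

```text
time_s: 10.7
eef_pos: [602.0, -52.1, 97.9]
ee_rot: [180.0, -0.0, 166.8]
force: [2.0, 0.4, -4.1]
gripper_width: 23.3
```

Run:
```python
from plant import *
import numpy as np
s=sense();d=s["eef_pos"]-[588.7,-110.9,98.1];print(d,np.hypot(*d[:2]),s["force"])
```

```text
[13.32163748 58.80827922 -0.19801188] 60.298256436893816 [ 1.95246309  0.38694511 -4.1071768 ]
```

Moved 60.3 mm, and the position agrees with the measured next hole at (602,-52). Lowering.

Emit:
{"api": "send_rows", "payload": {"increments": [[[0, 0, 3], [0, 0, 0], 0.1], [[0, 0, 6], [0, 0, 0], 0.1], [[0, 0, 9], [0, 0, 0], 0.1], [[0, 0, 12], [0, 0, 0], 0.1], [[0, 0, 14], [0, 0, 0], 0.1], [[0, 0, 16], [0, 0, 0], 0.1], [[0, 0, 16], [0, 0, 0], 0.1], [[0, 0, 16], [0, 0, 0], 0.1]]}}

```text
time_s: 11.5
eef_pos: [602.2, -52.5, 82.9]
ee_rot: [-180.0, 0.0, 166.8]
force: [-3.5, 1.5, 6.5]
gripper_width: 23.3
```

Run:
```python
from plant import *
import cv2,numpy as np
for n in("top","scene"):
    f=grab_frame(n);cv2.imwrite(f"pics/{n}5.png",f["img"])
b=cv2.imread("pics/top5.png")[170:345,245:450];a=cv2.imread("pics/scene5.png")[205:415,200:470]
cv2.imwrite("pics/c6.png",np.hstack([cv2.resize(a,(400,311),interpolation=2),cv2.resize(b,(400,341),interpolation=2)[:311]]))
s=sense();print(s["time_s"],s["eef_pos"],s["force"],s["gripper_width"])
```

```text
11.6 [602.17615006 -52.49960465  82.88784107] [-2.74543786  1.26149221  6.64268711] 23.75581312471655
```

View pics/c6.png

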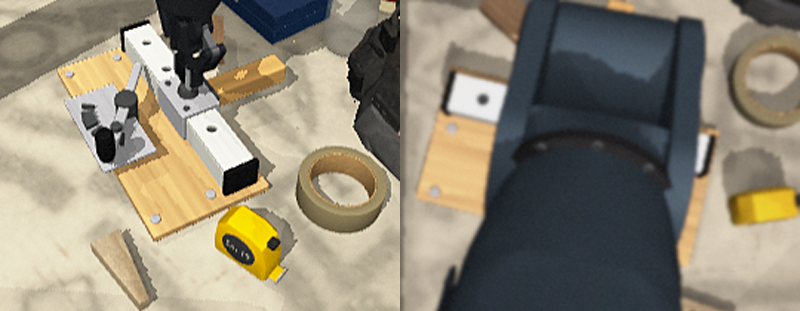

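The scene crop shows the sleeve one hole on: the old hole is open at (210,128) and two free holes remain ahead at (147,43) and (165,70). The lever handle at (106,148) is still in the marked notch with its tail clear, and the tape measure, wedge and tape roll look in place. The knob is held at the same height as at the start. I'll hold briefly, then hand in.

Emit:
{"api": "send_rows", "payload": {"increments": [[[0, 0, 0], [0, 0, 0], 0.1], [[0, 0, 0], [0, 0, 0], 0.1], [[0, 0, 0], [0, 0, 0], 0.1], [[0, 0, 0], [0, 0, 0], 0.1]]}}

```text
time_s: 12.0
eef_pos: [602.2, -52.5, 82.9]
ee_rot: [-180.0, 0.0, 166.8]
force: [-3.1, 1.3, 6.9]
gripper_width: 23.6
```

```bash
python3 -c "
from plant import *
s=sense();print(s['time_s'],s['eef_pos'],s['force'],s['gripper_width']);print(job_done())"
```

```text
12.0 [602.19390927 -52.49281677  82.90008414] [-3.11392035  1.25948374  6.90059264] 23.62399199833056
the job is handed in; nothing more can be done
None
```

The job is done and handed in at 12.0 s, with the knob still gripped. The hand-in gives no verdict.

- **Lever:** I swung it into the pip-marked notch. After release the handle measured 217.8°, against 217.2° for the notch.
- **Pin and sleeve:** I lifted the plunger about 15 mm and felt a 4.9 N spring pull. I slid the sleeve one hole, about 60 mm, and lowered the pin.
- **Last checks:** The tool is back at 82.9 mm, the same height as when it first gripped the knob, with a similar light preload of about 7 N, so the pin is home. The final scene picture shows the sleeve one hole on and the lever tail clear. The tape measure, wedge and tape roll look undisturbed.
- **Not checked or disagreeing:** I couldn't check the wood offcut in the last picture because the arm hid it, but I never went near it. The cameras disagreed by 3–6 mm on some points. I averaged the top and scene views and gave the wrist camera's lengthwise offset no weight.

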